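# Hang the caddy shelf on the slotted upright and lock it

## Task

Hang the small white caddy shelf on the slotted steel upright: put its two claws into the two slots with its back plate flat against the upright, then press it straight down until it is fully home and the spring catch has snapped over the upper claw, and let go. Feel your way in and press gently, never forcing it, and leave the jam jar, the salt shaker and the mug where they stand.

Things in the scene. Friction and masses are not known exactly. Their poses are not given: they have to be found in the camera images.
- caddy: Loose white caddy shelf, 0.25 to 0.47 kg, upright on the worktop, claws pointing roughly away from the robot. Origin in its underside; x towards the claws, z up. Tray x -65 to +55 mm, 84 mm wide, rim 14 mm high; front post (ends x = -51) and back plate (44 mm wide, 106 mm high, outer face at x = +55) carry a bar.
- caddy_bar (a point): Place to grip, in the middle of the carrying bar's section at caddy x = 5, z = 92 mm. The bar is pale wood along caddy x, 14 mm wide (y), 16 mm high (z 84 to 100 mm), free for 50 mm below and over 30 mm along x to either side. Caddy's axes.
- caddy_press (a point): Place to press on: top of the bar at caddy x = 35, z = 100 mm, 20 mm before the back plate's outer face. Pressing down much farther from the upright than this tends to jam the claws in the slots. The caddy stays hanging by itself once its hooks are 5 mm or more down behind the front plate, so the grip can be changed then. Caddy's axes.
- caddy_claws (a point): Point on the back plate's outer face (caddy x = 55, y = 0, z = 80 mm), at the underside of the upper claw's neck. Two claws, 6 mm thick in y, 50 mm apart: necks 9 mm high, undersides at caddy z = 30 and 80, running to x = 69.5 mm; each ends in a hook (x = 61.5 to 69.5) hanging 14 mm below the underside, so its end is 23 mm high (z 16 to 39 and 66 to 89).
- stand: Fixed steel foot 170x160x10 mm with a slotted upright of steel channel, 40 mm wide, nominally 174 mm high. Origin on the worktop below the centre of the upright's front face; x points into the upright, z up. Front plate x = 0 to 5 mm, hollow behind. Two slots at y = 0, 11.5 mm wide, 28 mm high, nominally z = 75 to 103 and 125 to 153 mm. It never shifts under working loads.
- home_nominal (a point): Where the caddy's origin comes when home, same axes (stand -55, 0, 45 mm), IF the upright were clamped at nominal height. It is clamped up to 12 mm higher or lower (slots, catch, home with it): no measured pose shows this, feel or look for it. Claws go in straight along x only with the caddy 14 to 19 mm above true home; when home the necks rest on the slots' lower edges.
- catch (a joint): Brass spring catch behind the upper slot, in m: 0 = out, grows as pushed back (+x of stand). The upper claw pushes it back 5.5 mm in the last 5.5 mm of going in (5 to 9 N). In the last 6 mm of going down a spring pad lifts the lower claw with 4 to 9 N; the catch snaps out over the neck within 2 mm of home and holds it. Reads 0 claws out, 0.003 to 0.0055 claws in, 0 again when locked.
- jam_jar: Bystander: jam jar, 66 mm across, 90 mm high, origin in the centre of its underside; leave it alone.
- salt_shaker: Bystander: salt shaker, 44 mm across, 90 mm high, origin in the centre of its underside; leave it alone.
- mug: Bystander: mug, 92 x 127 mm, 93 mm high, origin in its underside; leave it alone.

How it is judged:
On the way, in this order (a step that is already met when the one before it is completed fails the run):
1. the caddy is lifted clear of the worktop (height (world z) of caddy above 0.02 m), for 0.1 s.
2. both claws are in the slots, the back plate against the upright and the catch pushed back, the caddy not yet down (x of caddy in the frame of stand above -0.059 m and y of caddy in the frame of stand between -0.006 and 0.006 m and z of caddy in the frame of stand above 0.043 m and value of joint catch above 0.003 m), for 0.04 s.
At the end, for the whole second after the job is handed in: The caddy hangs at rest by both claws: back plate within 4 mm of the upright, centred within 5 mm, upright within 0.07 rad, square within 0.12 rad, origin 30 to 60 mm over the worktop (as the upright is clamped), spring catch out over the upper claw (reading under 1.5 mm) (x of caddy in the frame of stand between -0.059 and -0.052 m and y of caddy in the frame of stand between -0.005 and 0.005 m and z of caddy in the frame of stand between 0.03 and 0.06 m and value of joint catch below 0.0015 m and angle between caddy's own z axis and vertical below 0.07 rad and angle between the x axis of caddy and the x axis of stand, either way round below 0.12 rad and linear speed of caddy below 0.02 m/s); the robot touches nothing.
It fails at once if the caddy is forced against the stand (contact forces together over 70 N) (contact force between caddy and stand above 70 N).
It fails at once if the claws are pushed against the upright with over 30 N before they are in the slots (contact force between caddy and stand above 30 N and x of caddy in the frame of stand below -0.064 m).
It fails at once if the robot itself presses on the stand (over 15 N) (contact force between the arm and stand above 15 N).
It fails at once if the jam jar, the salt shaker or the mug is moved more than 20 mm or tipped (distance of any of jam_jar, salt_shaker, mug from where it was at the start of the episode above 0.02 m or angle between any of jam_jar, salt_shaker, mug's own z axis and vertical above 0.3 rad).
It also fails if it takes over 64 s, if anything falls off the work surface, if the arm or the gripper's body presses on something with over 40 N, if the wrist force passes 120 N, or if a joint passes its speed limit or range.

## Robot

A 6-joint arm with a two-finger parallel gripper is mounted at the origin on a cart in front of the work surface, level with it; the furniture and walls round the work are solid. World frame = base frame: x ahead of the robot, y to its left, z up, the work surface at z = 0. Lengths are in m, angles in rad, forces in N, time in s.
With the tool pointing down it reaches from about 0.25 to 0.85 m from the base axis. Payload 12.5 kg.
Tool frame: the origin (TCP) lies at the centre of the arm's flange, where the gripper is bolted on; the fingertips stand 186 mm ahead of it and the grasp point (between the pads) lies 167 mm ahead of it (ctrl.tcp_to_tips is the distance from the TCP to the fingertips, in m); z points along the fingers, y is the line along which they close (so a half turn about z gives the same grasp; the last joint's range is limited). The gripper opens to 93 mm and grips with 3 to 60 N. Pads are 15 mm wide; open, the fingers measure 128 mm over their backs; the gripper's body (75 mm by 188 mm) begins 65 mm behind the grasp point.
Start: joints at [1.238, 0.351, 1.652, -0, 1.139, -0.085], TCP at [0.135, 0.533, 0.405] pointing down, gripper open.
Joint ranges: [-2.75, 2.75], [-0.79, 2.1], [0.01, 2.65], [-1.57, 4.71], [0.07, 3.14], [-2.87, 2.87]. Speed limits (rad/s): [2.22, 2.22, 2.79, 3.14, 3.14, 3.14].

## Interface

Orientations are given as a rotation vector (axis times angle).
In Python, from workcell import sensors, imaging, order, ctrl gives the robot as it stands.
- The arm moves only by the tool step_arm, never from a script. Its argument "commands" is text: rows parted by semicolons, each of 7 numbers parted by spaces: the shift along the tool's x, y, z in cm, then the turn, a rotation vector about the tool's x, y, z in degrees, then the gripper's target within -1 to 1 (shut at 1, half-way at 0, fully open at -1). In form: x y z ax ay az gripper; .... A call has 1 to 5 rows; each row shifts and turns the commanded pose from where the row before left it, along the tool's axes as they then stand; what a row does not reach is not made up. A row lasts 1/12 s, in which the tool goes at most 41.7 mm and 7.16 degrees, less where a joint would pass 70% of its speed; a pose out of reach is approached as far as the arm can. A call with a gripper value outside its range is refused whole. The fingers move at their own pace and stop on an object; "grip_force" is the grip in N (left out, the last holds). Time passes only in rows, so rows that do not move let the fingers close. It gives the time, the measured TCP pose, the force, the opening and the grip force at its end, in the units of the state.
- sensors.observe(): the state, without advancing time (a new reading comes with each control period).
- imaging.snapshot(name): name is "scene" or "top" or "wrist"; returns a dict with "image" (384x512x3 uint8, red, green, blue), "depth" (384x512 float32, m along the optical axis (not along the pixel's ray), 0 where there is no reading), "K" (3x3 intrinsics, pixels), "distortion" ([k1, k2, p1, p2, k3] as OpenCV has them; the pictures are not rectified), "rvec" (rotation vector, rad) and "tvec" (3), from world to camera coordinates, as OpenCV has them. Camera axes: x right, y down, z forward; pixel columns grow to the right and rows downward; lengths in m; the calibration is good to about 2 mm. A picture is of the moment at which its call begins.
- order.close_job(): hands the job in; it is judged then, once.
The state is a dict: "t": time; "qpos": joint angles; "qd": joint speeds; "tau": joint torques, N m; "position": TCP position; "tcp_rot": TCP orientation; "force": force on the tool from outside, world axes, zero at the start; "ft_torque": the same for the moment, N m; "grip_width": opening from 0.0 (shut) to 1.0 (fully open); "grip_force": force on a finger pad.
Only numpy, scipy, OpenCV 4.12 (cv2) and the standard library are available. Lean on these libraries where they do the work, as an engineer would, in place of code of your own. Each camera call takes 0.05 s, during which the arm holds its last target. There are 200 camera calls.

## Working session

There is one attempt and no reset: what is moved stays moved. The work goes in short steps, Python scripts to look and compute and a tool call to move; the robot and the scene stay as the last step left them, time stands still between calls to the robot, and variables do not carry over. Pictures are saved under pics/ and viewed, at most 10 in all, crops included, and the job is handed in when it is done.

Besides the shell and the picture viewer there is one more tool, called after ">>>" in YAML: its name, and indented under it one key for each argument. step_arm: Moves the arm, as the interface text tells. Its arguments: {"type":"object","properties":{"commands":{"type":"string"},"grip_force":{"type":"number"}},"required":["commands"]}

```bash
mkdir -p pics
cat > h.py <<'E'
import numpy as np, cv2
from workcell import sensors, imaging, order, ctrl
def snap(n):
    s=imaging.snapshot(n); s['R']=cv2.Rodrigues(np.array(s['rvec'],float))[0]; s['t']=np.array(s['tvec'],float).reshape(3); return s
def cloud(s):
    h,w=s['depth'].shape; u,v=np.meshgrid(np.arange(w),np.arange(h))
    p=cv2.undistortPoints(np.stack([u,v],-1).reshape(-1,1,2).astype(float),np.array(s['K']),np.array(s['distortion'])).reshape(h,w,2)
    d=s['depth']; P=np.dstack([p[...,0]*d,p[...,1]*d,d])
    W=(P-s['t'])@s['R']; W[d==0]=np.nan; return W
def save(n,im): cv2.imwrite('pics/'+n,cv2.cvtColor(im,cv2.COLOR_RGB2BGR))
def proj(s,p): return cv2.projectPoints(np.array(p,float).reshape(-1,3),np.array(s['rvec'],float),s['t'],np.array(s['K']),np.array(s['distortion']))[0].reshape(-1,2)
E
python3 - <<'E'
from h import *
a=snap('scene');b=snap('top')
np.savez('s0.npz',scene=cloud(a),top=cloud(b),si=a['image'],ti=b['image'])
save('scene0.png',a['image']);save('top0.png',b['image'])
st=sensors.observe(); print(st)
for s in (a,b): print(-s['R'].T@s['t'], s['K'][0])
E
```

```text
{'t': 0.1, 'qpos': array([ 1.23839461e+00,  3.51188055e-01,  1.65233861e+00, -4.32233109e-06,
        1.13910481e+00, -8.46037258e-02]), 'qd': array([ 1.34306545e-03, -1.52892235e-03, -4.28109833e-05, -7.48748929e-04,
        2.22117167e-03,  8.08079237e-04]), 'tau': array([ 1.16582792e-04, -4.98027241e+01, -2.85705292e+01,  7.00426614e-02,
        2.39386142e-02, -1.70879230e-05]), 'position': array([0.13483998, 0.53310171, 0.40426021]), 'tcp_rot': array([-3.88216092e-01, -3.11730063e+00,  1.59760523e-03]), 'force': array([0.02629509, 0.59501472, 0.32315694]), 'ft_torque': array([ 0.08100138, -0.00677442,  0.0291197 ]), 'grip_force': 0.0, 'grip_width': 0.9953736842235618}
[0.41893132 0.58098959 1.14994886] [471.11915515   0.         257.93899811]
[ 0.31507822 -0.00515608  1.18077395] [471.59671399   0.         243.57273964]
```

View pics/scene0.png

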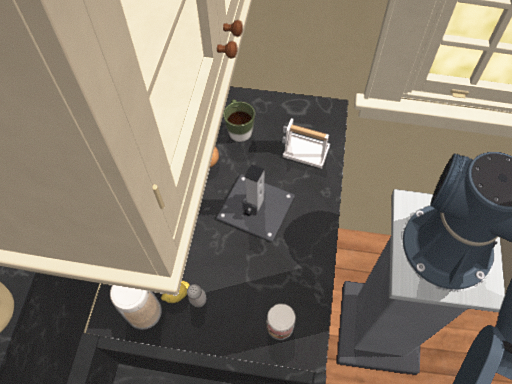

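View pics/top0.png

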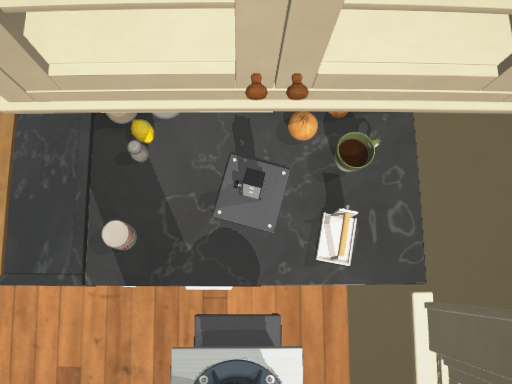

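The scene view shows the caddy at about (305,148), the stand at (255,200) and the mug at (240,120). In the top view the bar runs from (340,255) to (347,212) with the claws at the top end, and the stand's foot has corners at (235,155), (288,168), (272,231) and (216,216).

Run:
```python
from h import *
d=np.load('s0.npz')
T=d['top'];S=d['scene'];ti=d['ti'];
# foot rect from top
def rect(m,P,n):
    p=P[m][:,:2]; r=cv2.minAreaRect((p*1000).astype(np.float32)); print(n,len(p),r, 'median z',np.median(P[m][:,2]), 'mean',p.mean(0)); return p
win=np.zeros(T.shape[:2],bool); win[148:238,208:296]=1
rect(win&(T[...,2]>.006)&(T[...,2]<.014),T,'foot')
rect(win&(T[...,2]>.12),T,'upright top'); print(np.nanmax(T[win][:,2]))
win[:]=0; win[200:270,312:362]=1
p=rect(win&(T[...,2]>.088)&(T[...,2]<.11),T,'bar')
rect(win&(T[...,2]>.004)&(T[...,2]<.06),T,'tray'); 
c=p-p.mean(0); print('bar dir',np.linalg.svd(c,full_matrices=False)[2][0], np.nanmax(T[win][:,2]))
win[:]=0; win[115:175,265:330]=1
rect(win&(S[...,2]>.006)&(S[...,2]<.014)|0*win,S,'x') if 0 else None
m=win&(S[...,2]>.085)&(S[...,2]<.11); p=rect(m,S,'bar scene'); print(np.linalg.svd(p-p.mean(0),full_matrices=False)[2][0])
win[:]=0; win[155:245,210:300]=1
rect(win&(S[...,2]>.006)&(S[...,2]<.014),S,'foot scene')
m=win&(S[...,2]>.02); rect(m,S,'upright scene'); print(np.nanpercentile(S[m][:,2],[50,98,100]))
for n,(r,c) in dict(mug=(152,355),salt=(152,138),jam=(235,118),orange=(126,303)).items(): print(n,T[r,c])
# cabinet underside/lowest edge
for r in (20,60,100,108): print(T[r,256],T[r,380])
```

```text
foot 3228 ((531.7012329101562, -36.273040771484375), (225.61769104003906, 208.0595703125), 1.7567672729492188) median z 0.010073151487862878 mean [ 0.52527565 -0.03817906]
upright top 386 ((533.0538330078125, -38.89659118652344), (41.6793212890625, 36.375186920166016), 74.85192108154297) median z 0.17624439542944437 mean [ 0.52973528 -0.03807221]
0.18180137667314283
bar 377 ((423.6815490722656, -244.14857482910156), (41.5703239440918, 129.9827880859375), 71.48139953613281) median z 0.0996595072587007 mean [ 0.42467157 -0.25067356]
tray 1126 ((423.774658203125, -251.88638305664062), (124.41481018066406, 175.5050048828125), 87.48323822021484) median z 0.006906151024818584 mean [ 0.4147431  -0.24609536]
bar dir [-0.98113712  0.1933131 ] 0.10997297352911573
bar scene 297 ((422.2059020996094, -256.334716796875), (46.097347259521484, 128.72865295410156), 87.39950561523438) median z 0.09638191827027932 mean [ 0.42242282 -0.24684607]
[-0.98242122  0.18667767]
foot scene 2185 ((521.6055908203125, -66.60267639160156), (257.3752746582031, 264.5333251953125), 16.334264755249023) median z 0.009207731209420896 mean [ 0.52806539 -0.0289456 ]
upright scene 936 ((572.6717529296875, -32.96217346191406), (128.1598663330078, 321.8631286621094), 20.006488800048828) median z 0.10970062822220808 mean [ 0.54395048 -0.03224973]
[0.10970063 0.46512521 0.48186832]
mug [ 0.62304487 -0.29599238  0.0559253 ]
salt [0.61896501 0.23813566 0.07500749]
jam [0.41617622 0.27517478 0.08646459]
orange [ 0.68703838 -0.16655022  0.06605868]
[ 0.59091745 -0.02507831  0.71786901] [ 0.72008918 -0.23383494  0.50568065]
[ 0.59185032 -0.02863957  0.61934971] [ 0.65056403 -0.22889798  0.50388903]
[ 0.59002527 -0.03349707  0.48475108] [ 0.5910639  -0.23017136  0.48463776]
[ 0.5786758  -0.03355698  0.47964117] [ 0.57786341 -0.22941643  0.48402586]
```

Run:
```python
from h import *
from scipy.spatial.transform import Rotation as R
d=np.load('s0.npz')
for k,(r0,r1,c0,c1) in dict(top=(200,270,312,362),scene=(115,175,265,330)).items():
    P=d[k];win=np.zeros(P.shape[:2],bool); win[r0:r1,c0:c1]=1
    im=d['ti' if k=='top' else 'si'].astype(int)
    m=win&(P[...,2]>.088)&(P[...,2]<.112)
    wood=m&(im[...,0]-im[...,2]>40)
    p=P[wood]; c=p[:,:2].mean(0); u=np.linalg.svd(p[:,:2]-c,full_matrices=False)[2][0]; u*=np.sign(u[0]); 
    n=np.array([-u[1],u[0]])
    a=(p[:,:2]-c)@u; b=(p[:,:2]-c)@n
    print(k,'wood',len(p),c,np.degrees(np.arctan2(u[1],u[0])),np.percentile(a,[0,3,97,100]),np.percentile(b,[3,50,97]),np.median(p[:,2]))
    q=P[m]; a=(q[:,:2]-c)@u; b=(q[:,:2]-c)@n
    print(np.percentile(a,[0,2,98,100]))
    h=q[q[:,2]>.1025]; 
    if len(h): print('plate',len(h),((h[:,:2]-c)@u).min(),((h[:,:2]-c)@u).max(),np.percentile((h[:,:2]-c)@n,[2,98]))
st=sensors.observe(); M=R.from_rotvec(st['tcp_rot']).as_matrix(); print(M.round(3))
```

```text
top wood 267 [ 0.41687793 -0.2490587 ] -11.38315996652821 [-0.05286239 -0.04909486  0.04723695  0.04988539] [-0.00677916  0.00036229  0.00544965] 0.09935409478680175
[-0.06111512 -0.05827424  0.06273406  0.06996351]
plate 77 -0.0594222564049905 0.05606037312819048 [-0.01902312  0.01917544]
scene wood 202 [ 0.41495171 -0.24595865] -10.816354758245653 [-0.05204642 -0.04648104  0.04806065  0.05192226] [-0.00877639  0.00104776  0.00628071] 0.09675953884173967
[-0.05687772 -0.05401838  0.05852816  0.07095976]
plate 23 -0.04590341040944718 0.059320122775234664 [-0.01933638  0.01922537]
[[-0.969  0.245 -0.   ]
 [ 0.245  0.969 -0.001]
 [ 0.    -0.001 -1.   ]]
```

>>> step_arm:
  commands: "-2.13 -3.12 0 0 0 0 -1;-2.13 -3.12 0 0 0 0 -1;-2.13 -3.12 0 0 0 0 -1;-2.13 -3.12 0 0 0 0 -1;-2.13 -3.12 0 0 0 0 -1"

```text
t: 0.52
position: [0.1999, 0.3541, 0.4044]
tcp_rot: [-0.387, -3.117, 0.001]
force: [0.9, 0.1, 0.9]
grip_width: 0.999
grip_force: 0.0
```

>>> step_arm:
  commands: "-2.13 -3.12 0 0 0 0 -1;-2.13 -3.12 0 0 0 0 -1;-2.13 -3.12 0 0 0 0 -1;-2.13 -3.12 0 0 0 0 -1;-2.13 -3.12 0 0 0 0 -1"

```text
t: 0.93
position: [0.2647, 0.1768, 0.4047]
tcp_rot: [0.387, 3.117, 0.0]
force: [1.1, 0.5, 0.1]
grip_width: 1.001
grip_force: 0.0
```

>>> step_arm:
  commands: "-2.13 -3.12 0 0 0 0 -1;-2.13 -3.12 0 0 0 0 -1;-2.13 -3.12 0 0 0 0 -1;0 0 0 0 0 0 -1"

```text
t: 1.27
position: [0.3053, 0.0672, 0.4049]
tcp_rot: [0.4, 3.115, -0.002]
force: [0.5, -0.3, -0.0]
grip_width: 1.003
grip_force: 0.0
```

Run:
```python
from h import *
a=snap('wrist'); save('w1.png',a['image']); np.savez('w1.npz',c=cloud(a),im=a['image'])
st=sensors.observe(); print(st['position'],st['tcp_rot'],-a['R'].T@a['t'],a['R'][2],st['qpos'])
```

```text
[0.30454062 0.06938949 0.40475783] [ 3.99437041e-01  3.11587156e+00 -3.19944507e-04] [0.24138042 0.0852498  0.38416783] [ 0.23420077 -0.06058943 -0.97029837] [ 7.46685493e-02 -1.13384865e-01  2.18705220e+00 -2.78788763e-04
  1.06774814e+00 -1.24099554e+00]
```

View pics/w1.png

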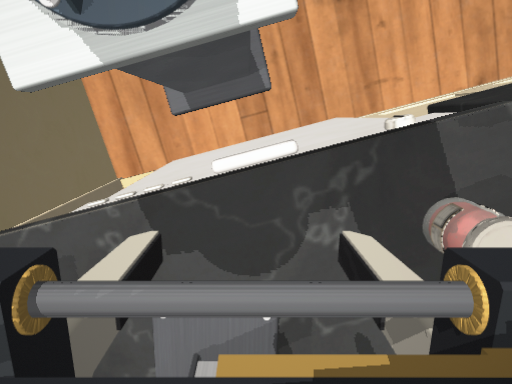

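>>> step_arm:
  commands: "-2.4 -2.1 2.2 0 0 0 -1;-2.3 -2.1 2.3 0 0 0 -1;0 0 0 0 -6.8 0 -1;0 0 0 0 -6.8 0 -1;0 0 0 0 -6.8 0 -1"

```text
t: 1.73
position: [0.3392, 0.0205, 0.3591]
tcp_rot: [0.343, 2.763, -0.061]
force: [-0.9, -1.4, -0.3]
grip_width: 1.0
grip_force: 0.0
```

>>> step_arm:
  commands: "0 0 0 0 -6.8 0 -1;0 0 0 0 -6.8 0 -1;0 0 0 0 -6.8 0 -1;0 0 0 0 0 0 -1"

```text
t: 2.07
position: [0.3387, 0.02, 0.3595]
tcp_rot: [0.31, 2.463, -0.116]
force: [0.3, -0.4, -0.8]
grip_width: 0.999
grip_force: 0.0
```

Run:
```python
from h import *
a=snap('wrist'); save('w2.png',a['image']); np.savez('w2.npz',c=cloud(a),im=a['image'])
st=sensors.observe(); print(st['position'],st['tcp_rot'],-a['R'].T@a['t'],a['R'][2],st['qpos'])
```

```text
[0.33879486 0.01984839 0.35952288] [ 0.31028589  2.46756424 -0.11522217] [0.30019372 0.03085096 0.30214078] [ 0.76111598 -0.20001167 -0.61700712] [-0.04299177 -0.0519675   2.3237452  -0.54306231  0.25910416 -0.88000236]
```

View pics/w2.png

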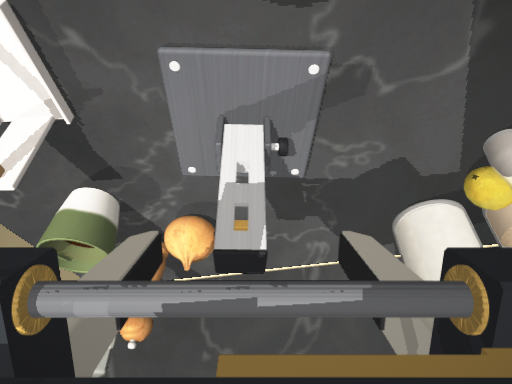

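The front face spans columns 217–267 and rows 125–250, with the lower slot around rows 162–183, the upper slot around rows 206–230 and the brass catch inside it.

Run:
```python
from h import *
d=np.load('w2.npz');C=d['c'];im=d['im']
w=np.zeros(C.shape[:2],bool); w[130:245,222:263]=1; w[155:190,230:254]=0; w[200:235,230:254]=0
p=C[w]; p=p[~np.isnan(p[:,0])]
for _ in range(4):
    c=p.mean(0); n=np.linalg.svd(p-c,full_matrices=False)[2][2]; r=(p-c)@n; p=p[abs(r)<max(.0015,2.5*r.std())]
if n[0]<0:n=-n
print('n',n,'yaw',np.degrees(np.arctan2(n[1],n[0])),'c',c,'res',r.std(),len(p))
a=imaging.snapshot('wrist') ; K=np.array(a['K']);D=np.array(a['distortion']); Rm=cv2.Rodrigues(np.array(a['rvec'],float))[0];t=np.array(a['tvec'],float).reshape(3)
cam=-Rm.T@t
def ray(u,v):
    q=cv2.undistortPoints(np.array([[[u,v]]],float),K,D).reshape(2); dr=Rm.T@np.array([q[0],q[1],1]); 
    s=((c-cam)@n)/(dr@n); return cam+s*dr
g=cv2.cvtColor(im,cv2.COLOR_RGB2GRAY).astype(int)
for col in (238,242,246): print(col,g[118:262,col].tolist())
for row in (145,170,195,218,242): print(row,g[row,210:276].tolist())
np.savez('ray.npz',K=K,D=D,Rm=Rm,t=t,c=c,n=n)
for v in range(120,262,5): print(v,ray(242,v).round(4))
```

```text
n [ 9.62694851e-01 -2.70588500e-01 -6.98112260e-04] yaw -15.699292945407286 c [ 0.51682192 -0.03326141  0.10139193] res 0.000529635326482126 2999
238 [102, 102, 101, 102, 101, 102, 203, 236, 239, 239, 239, 239, 239, 239, 239, 239, 239, 239, 239, 239, 239, 239, 239, 239, 239, 239, 239, 239, 239, 239, 239, 239, 239, 239, 239, 239, 239, 239, 239, 239, 239, 239, 237, 234, 215, 167, 156, 154, 154, 154, 153, 153, 152, 152, 120, 113, 113, 113, 92, 89, 96, 105, 99, 92, 89, 198, 178, 170, 170, 169, 170, 171, 170, 171, 170, 170, 169, 170, 170, 170, 171, 171, 171, 171, 169, 160, 158, 158, 118, 92, 90, 88, 88, 88, 88, 87, 87, 85, 85, 84, 85, 84, 135, 141, 141, 144, 148, 150, 153, 159, 141, 136, 151, 170, 172, 171, 171, 171, 171, 172, 172, 172, 172, 171, 171, 171, 172, 172, 172, 172, 173, 114, 49, 34, 40, 38, 35, 34, 34, 34, 33, 34, 33, 34]
242 [101, 101, 101, 100, 100, 100, 187, 236, 240, 241, 241, 241, 241, 241, 241, 241, 241, 241, 241, 241, 241, 241, 241, 241, 240, 240, 240, 240, 240, 240, 240, 240, 240, 240, 240, 240, 240, 241, 241, 241, 240, 240, 239, 235, 234, 234, 210, 167, 157, 157, 156, 
[... 2895 characters left out ...]
6  0.0537]
150 [ 0.5165 -0.0344  0.0608]
155 [ 0.5165 -0.0343  0.0678]
160 [ 0.5165 -0.0342  0.0745]
165 [ 0.5166 -0.034   0.0811]
170 [ 0.5166 -0.0339  0.0875]
175 [ 0.5167 -0.0338  0.0938]
180 [ 0.5167 -0.0337  0.0999]
185 [ 0.5167 -0.0336  0.1058]
190 [ 0.5168 -0.0335  0.1117]
195 [ 0.5168 -0.0334  0.1173]
200 [ 0.5168 -0.0332  0.1229]
205 [ 0.5169 -0.0331  0.1283]
210 [ 0.5169 -0.033   0.1336]
215 [ 0.5169 -0.0329  0.1387]
220 [ 0.517  -0.0328  0.1438]
225 [ 0.517  -0.0328  0.1487]
230 [ 0.517  -0.0327  0.1535]
235 [ 0.5171 -0.0326  0.1583]
240 [ 0.5171 -0.0325  0.1629]
245 [ 0.5171 -0.0324  0.1674]
250 [ 0.5171 -0.0323  0.1718]
255 [ 0.5172 -0.0322  0.1762]
260 [ 0.5172 -0.0321  0.1804]
```

>>> step_arm:
  commands: "0 0 0 0 6.8 0 -1;0 0 0 0 6.8 0 -1;0 0 0 0 6.8 0 -1;0 0 0 0 6.8 0 -1;0 0 0 0 6.8 0 -1"

```text
t: 2.58
position: [0.3394, 0.0194, 0.3601]
tcp_rot: [0.387, 3.03, -0.023]
force: [-0.3, -0.1, -0.1]
grip_width: 1.0
grip_force: 0.0
```

>>> step_arm:
  commands: "0 0 0 0 6.8 0 -1;0 0 0 0 0 -3.4 -1;-1.82 -3.09 0 0 0 0 -1;-1.82 -3.09 0 0 0 0 -1;-1.82 -3.09 0 0 0 0 -1"

```text
t: 3.0
position: [0.3751, -0.0835, 0.3596]
tcp_rot: [-0.302, -3.104, -0.0]
force: [0.9, 0.7, -0.4]
grip_width: 1.001
grip_force: 0.0
```

>>> step_arm:
  commands: "-1.82 -3.09 0 0 0 0 -1;-1.82 -3.09 0 0 0 0 -1;-1.82 -3.09 0 0 0 0 -1;-1.82 -3.09 0 0 0 0 -1;-1.82 -3.09 0 0 0 0 -1"

```text
t: 3.42
position: [0.4341, -0.2537, 0.3586]
tcp_rot: [-0.304, -3.105, -0.001]
force: [0.6, -0.6, 0.4]
grip_width: 1.005
grip_force: 0.0
```

>>> step_arm:
  commands: "0 0 0 0 0 0 -1;0 0 0 0 0 0 -1"

```text
t: 3.58
position: [0.4338, -0.2531, 0.3583]
tcp_rot: [-0.308, -3.104, 0.001]
force: [0.0, 0.9, 1.5]
grip_width: 1.0
grip_force: 0.0
```

Run:
```python
from h import *
from scipy.spatial.transform import Rotation as R
a=snap('wrist'); save('w3.png',a['image']); C=cloud(a);im=a['image'].astype(int); np.savez('w3.npz',c=C,im=im)
st=sensors.observe(); M=R.from_rotvec(st['tcp_rot']).as_matrix(); print(st['position'],M.round(3).tolist(),st['qpos'])
m=(C[...,2]>.088)&(C[...,2]<.104)&(im[...,0]-im[...,2]>40)&(abs(C[...,0]-.42)<.12)&(abs(C[...,1]+.25)<.06)
p=C[m][:,:2]; 
if len(p):
    c=np.median(p,0); u=np.linalg.svd(p-p.mean(0),full_matrices=False)[2][0]; u*=np.sign(u[0]); print(len(p),p.mean(0),np.degrees(np.arctan2(u[1],u[0])),np.percentile((p-p.mean(0))@u,[1,99]), np.median(C[m][:,2]))
```

```text
[ 0.4334132  -0.25216909  0.35830302] [[-0.98, 0.196, -0.023], [0.196, 0.981, 0.001], [0.023, -0.004, -1.0]] [-0.61743541  0.32351453  1.81863744 -0.01524436  1.01900819 -1.98284912]
2460 [ 0.4140747  -0.24862567] -11.238996822149069 [-0.04804321  0.05114686] 0.09911153620545265
```

View pics/w3.png

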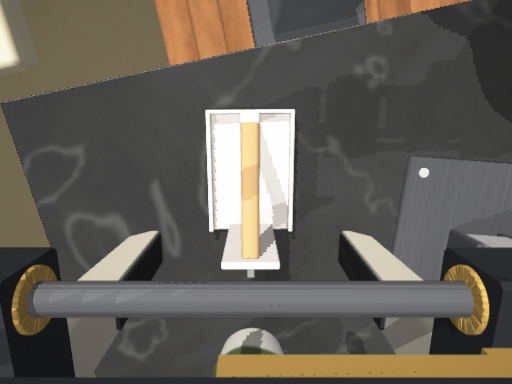

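Wood bar is at columns 241–259, rows 123–258. The plate's outer top edge is at about row 268, the upper claw is at (250,273) and the tray front is at row 110.

Run:
```python
from h import *
a=snap('wrist');im=np.load('w3.npz')['im'];g=im.sum(2)//3
cam=-a['R'].T@a['t']
def ray(u,v,z):
    q=cv2.undistortPoints(np.array([[[u,v]]],float),np.array(a['K']),np.array(a['distortion'])).reshape(2); d=a['R'].T@np.array([q[0],q[1],1]); return cam+d*(z-cam[2])/d[2]
print(g[255:280,235].tolist(), g[255:280,265].tolist(), g[104:118,250].tolist(), g[116:130,250].tolist(), g[200,203:214].tolist(),g[200,288:300].tolist())
u=np.array([.9808,-.195])
c=np.array([.41407,-.24863])
for n,x,y,z,cx in (('plate',250,268.5,.106,55),('front',250,109.5,.014,-65)):
    p=ray(x,y,z); s=(p[:2]-c)@u; print(n,p, 'c is caddy x =',cx-s*1000)
```

```text
[226, 224, 225, 225, 227, 228, 227, 253, 254, 254, 254, 254, 254, 250, 157, 75, 69, 68, 69, 70, 70, 71, 71, 69, 69] [227, 228, 228, 228, 229, 228, 227, 253, 254, 254, 254, 254, 254, 248, 147, 61, 52, 53, 51, 50, 50, 49, 50, 51, 51] [77, 77, 71, 69, 70, 185, 253, 254, 254, 254, 254, 254, 254, 254] [254, 254, 254, 254, 254, 246, 217, 210, 210, 210, 210, 210, 210, 210] [90, 86, 82, 76, 71, 238, 254, 254, 251, 203, 169] [200, 239, 253, 252, 219, 80, 52, 51, 64, 72, 70, 68]
plate [ 0.46994999 -0.25878722  0.106     ] c is caddy x = -1.7877493456093703
front [ 0.3538283  -0.23576629  0.014     ] c is caddy x = -3.4065200554423996
```

>>> step_arm:
  commands: "0 0 0 0 -1.3 0 -1;0 0 0 0 0 0 -1"

```text
t: 3.85
position: [0.4331, -0.2516, 0.3589]
tcp_rot: [0.309, 3.125, -0.013]
force: [-0.2, 0.6, -0.1]
grip_width: 1.0
grip_force: 0.0
```

>>> step_arm:
  commands: "0 0 2.5 0 0 0 -1;0 0 2.5 0 0 0 -1;0 0 2.5 0 0 0 -1;0 0 2.4 0 0 0 -1;0 0 0 0 0 0 -1"

```text
t: 4.27
position: [0.432, -0.2522, 0.2565]
tcp_rot: [-0.31, -3.121, 0.009]
force: [-0.6, 0.6, 0.0]
grip_width: 1.003
grip_force: 0.0
```

```bash
cat > st.py <<'E'
from h import *
from scipy.spatial.transform import Rotation as R
s=sensors.observe(); M=R.from_rotvec(s['tcp_rot']).as_matrix(); print(s['position'].round(4),M.round(4).tolist(),s['force'].round(2),s['grip_width'])
E
python3 st.py
```

```text
[ 0.432  -0.2522  0.2565] [[-0.9805, 0.1965, -0.0061], [0.1965, 0.9805, -0.005], [0.005, -0.0061, -1.0]] [-0.55  0.57  0.01] 1.0027071483830945
```

>>> step_arm:
  commands: "0 0 -0.2 0 0 0 0;0 0 0 0 0 0 0.6;0 0 0 0 0 0 1;0 0 0 0 0 0 1;0 0 0 0 0 0 1"
  grip_force: 35

```text
t: 4.68
position: [0.4331, -0.2536, 0.2627]
tcp_rot: [0.311, 3.125, -0.016]
force: [-0.2, 0.3, 0.3]
grip_width: 0.691
grip_force: 0.0
```

>>> step_arm:
  commands: "0 0 0 0 0 0 1;0 0 0 0 0 0 1;0 0 0 0 0 0 1;0 0 0 0 0 0 1"

```text
t: 5.02
position: [0.433, -0.2536, 0.2617]
tcp_rot: [-0.312, -3.125, 0.015]
force: [0.3, -0.3, 0.3]
grip_width: 0.405
grip_force: 0.0
```

>>> step_arm:
  commands: "0 0 0 0 0 0 1;0 0 0 0 0 0 1;0 0 0 0 0 0 1;0 0 0 0 0 0 1;0 0 0 0 0 0 1"

```text
t: 5.43
position: [0.4328, -0.2534, 0.2615]
tcp_rot: [-0.311, -3.125, 0.014]
force: [-0.3, -0.7, -3.3]
grip_width: 0.147
grip_force: 35.0
```

>>> step_arm:
  commands: "0 0 0 0 0 0 1;0 0 0 0 0 0 1;0 0 0 0 0 0 1"

```text
t: 5.68
position: [0.4329, -0.2535, 0.2616]
tcp_rot: [-0.312, -3.125, 0.014]
force: [0.4, -0.0, -2.7]
grip_width: 0.149
grip_force: 35.0
```

```bash
python3 st.py
```

```text
[ 0.4329 -0.2535  0.2616] [[-0.9803, 0.1974, -0.0021], [0.1975, 0.9803, -0.0089], [0.0003, -0.0091, -1.0]] [ 0.39 -0.03 -2.7 ] 0.14937075933507651
```

>>> step_arm:
  commands: "0 0 -1.5 0 0 0 1;0 0 -2.4 0 0 0 1;0 0 -2.3 0 0 0 1;0 0 0 0 0 4.4 1;0.89 3.34 0 0 0 0 1"

```text
t: 6.1
position: [0.4342, -0.2213, 0.325]
tcp_rot: [0.442, 3.106, -0.02]
force: [0.2, 1.2, -3.0]
grip_width: 0.151
grip_force: 35.0
```

>>> step_arm:
  commands: "0.89 3.34 0 0 0 0 1;0.89 3.34 0 0 0 0 1;0.89 3.34 0 0 0 0 1;0.89 3.34 0 0 0 0 1;0.89 3.34 0 0 0 0 1"

```text
t: 6.52
position: [0.4358, -0.0441, 0.3218]
tcp_rot: [-0.432, -3.111, 0.015]
force: [1.8, 0.4, -3.9]
grip_width: 0.148
grip_force: 35.0
```

>>> step_arm:
  commands: "0.89 3.34 0 0 0 0 1;0 0 0 0 0 0 1;0 0 0 0 0 0 1;0 0 0 0 0 0 1"

```text
t: 6.85
position: [0.4367, -0.0112, 0.3215]
tcp_rot: [-0.43, -3.111, 0.015]
force: [-0.6, 0.7, -3.5]
grip_width: 0.148
grip_force: 35.0
```

```bash
python3 st.py
python3 - <<'E'
from h import *
b=snap('top'); a=snap('scene')
for k,s in (('top',b),('scene',a)):
    P=cloud(s); im=s['image'].astype(int)
    m=(abs(P[...,0]-.43)<.12)&(abs(P[...,1]+.01)<.1)&(P[...,2]>.13)&(P[...,2]<.19)&(im[...,0]-im[...,2]>40)
    p=P[m]; print(k,len(p))
    if len(p)>20:
        u=np.linalg.svd(p-p.mean(0),full_matrices=False)[2][0]; print(p.mean(0),u)
save('top1.png',cv2.resize(b['image'][120:280,180:330],None,fx=4,fy=3.75,interpolation=cv2.INTER_CUBIC))
w=snap('wrist'); save('w4.png',w['image']); np.savez('w4.npz',c=cloud(w),im=w['image'])
E
```

```text
[ 0.4367 -0.0112  0.3215] [[-0.9625, 0.2714, -0.0018], [0.2714, 0.9624, -0.0094], [-0.0008, -0.0095, -1.0]] [-0.55  0.73 -3.53] 0.14827003033398484
top 0
scene 145
[4.00010592e-01 3.75275278e-05 1.56856806e-01] [-0.96517237  0.26070896 -0.02175146]
```

View pics/w4.png

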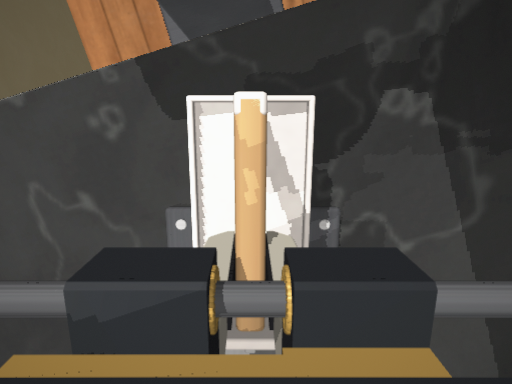

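The caddy hangs square in the gripper, with the bar at columns 235–266 and the stand's foot screws at (181,224) and (325,224) placed symmetrically about it.

Run:
```python
from h import *
d=np.load('w4.npz');C=d['c'];im=d['im'].astype(int)
m=(C[...,2]>.14)&(C[...,2]<.172)&(im[...,0]-im[...,2]>40); m[262:]=0; m[:,:225]=0; m[:,275:]=0
p=C[m];q=p.mean(0);u=np.linalg.svd(p-q,full_matrices=False)[2][0];u*=np.sign(u[0]);print(len(p),q,u,np.degrees(np.arctan2(u[1],u[0])))
S=np.array([.5167,-.0338]); x=np.array([.9627,-.2706]);n=np.array([.2706,.9627])
print('lateral of bar mid vs stand y (mm)',(q[:2]-S)@n*1e3,'tcp lateral',(np.array([.4367,-.0112])-S)@n*1e3,'tcp x',(np.array([.4367,-.0112])-S)@x*1e3)
```

```text
4860 [ 0.39925884 -0.00134828  0.15893269] [ 0.96158852 -0.27447446  0.00335971] -15.930789881938429
lateral of bar mid vs stand y (mm) -0.5383094589134155 tcp lateral 0.10901999999997389 tcp x -83.13156000000006
```

>>> step_arm:
  commands: "-0.9 0 -0.2 0 0 0 1;-0.9 0 0 0 0 0 1;-0.8 0 0 0 0 0 1;0 0 0 0 0 0 1;0 0 0 0 0 0 1"

```text
t: 7.42
position: [0.4621, -0.0184, 0.3233]
tcp_rot: [-0.432, -3.111, 0.015]
force: [1.3, -0.0, -3.1]
grip_width: 0.146
grip_force: 35.0
```

>>> step_arm:
  commands: "-0.2 0 0 0 0 0 1;-0.2 0 0 0 0 0 1;-0.2 0 0 0 0 0 1;-0.2 0 0 0 0 0 1;0 0 0 0 0 0 1"

```text
t: 7.83
position: [0.4697, -0.0203, 0.3236]
tcp_rot: [-0.431, -3.112, 0.015]
force: [-0.7, 1.0, -2.7]
grip_width: 0.149
grip_force: 35.0
```

>>> step_arm:
  commands: "-0.2 0 0 0 0 0 1;-0.2 0 0 0 0 0 1;0 0 0 0 0 0 1"

```text
t: 8.08
position: [0.4735, -0.0214, 0.3236]
tcp_rot: [-0.431, -3.111, 0.015]
force: [-0.3, 0.3, -3.8]
grip_width: 0.15
grip_force: 35.0
```

>>> step_arm:
  commands: "-0.2 0 0 0 0 0 1;0 0 0 0 0 0 1;-0.1 0 0 0 0 0 1;0 0 0 0 0 0 1"

```text
t: 8.42
position: [0.4757, -0.0221, 0.3233]
tcp_rot: [-0.431, -3.109, 0.014]
force: [-5.9, 2.3, -1.2]
grip_width: 0.145
grip_force: 35.0
```

>>> step_arm:
  commands: "-0.1 0 0 0 0 0 1;0 0 0 0 0 0 1"

```text
t: 8.58
position: [0.4766, -0.0223, 0.3233]
tcp_rot: [-0.431, -3.109, 0.014]
force: [-6.9, 1.4, -0.0]
grip_width: 0.146
grip_force: 35.0
```

>>> step_arm:
  commands: "-0.1 0 0 0 0 0 1;0 0 0 0 0 0 1"

```text
t: 8.75
position: [0.4775, -0.0226, 0.3232]
tcp_rot: [-0.431, -3.108, 0.014]
force: [-7.4, 1.7, -0.3]
grip_width: 0.149
grip_force: 35.0
```

>>> step_arm:
  commands: "-0.1 0 0 0 0 0 1;0 0 0 0 0 0 1;-0.1 0 0 0 0 0 1;0 0 0 0 0 0 1"

```text
t: 9.08
position: [0.4793, -0.0231, 0.3232]
tcp_rot: [-0.431, -3.108, 0.014]
force: [-8.2, 2.7, -0.7]
grip_width: 0.148
grip_force: 35.0
```

>>> step_arm:
  commands: "-0.1 0 0 0 0 0 1;0 0 0 0 0 0 1"

```text
t: 9.25
position: [0.4799, -0.0233, 0.323]
tcp_rot: [-0.431, -3.106, 0.014]
force: [-9.4, 2.9, 2.1]
grip_width: 0.145
grip_force: 35.0
```

>>> step_arm:
  commands: "-0.1 0 0 0 0 0 1;0 0 0 0 0 0 1"

```text
t: 9.42
position: [0.4804, -0.0234, 0.3228]
tcp_rot: [-0.43, -3.104, 0.014]
force: [-16.2, 3.8, 5.0]
grip_width: 0.146
grip_force: 35.0
```

```bash
python3 st.py
python3 - <<'E'
from h import *
w=snap('wrist'); C=cloud(w);im=w['image'].astype(int)
m=(C[...,2]>.14)&(C[...,2]<.172)&(im[...,0]-im[...,2]>40); m[262:]=0; m[:,:225]=0; m[:,275:]=0
p=C[m];q=p.mean(0);u=np.linalg.svd(p-q,full_matrices=False)[2][0];u*=np.sign(u[0]);print(len(p),q,u)
S=np.array([.5167,-.0338]);n=np.array([.2706,.9627]);print((q[:2]-S)@n*1e3)
E
```

```text
[ 0.4804 -0.0234  0.3228] [[-0.9623, 0.2719, -0.0093], [0.2719, 0.9623, -0.0076], [0.0068, -0.0099, -0.9999]] [-16.18   3.78   5.05] 0.1463005829217282
4628 [ 0.44319231 -0.01309929  0.16047587] [ 0.96248946 -0.27131649 -0.0011843 ]
0.037392869895211824
```

>>> step_arm:
  commands: "0.05 0 0.1 0 0 0 1;0 0 0.15 0 0 0 1;0 0 0 0 0 0 1"

```text
t: 9.72
position: [0.4801, -0.0233, 0.3203]
tcp_rot: [-0.43, -3.105, 0.014]
force: [-12.2, 3.3, 0.5]
grip_width: 0.152
grip_force: 35.0
```

>>> step_arm:
  commands: "0 0 0.2 0 0 0 1;0 0 0.1 0 0 0 1;0 0 0 0 0 0 1"

```text
t: 9.97
position: [0.4801, -0.0234, 0.3172]
tcp_rot: [-0.43, -3.105, 0.014]
force: [-12.0, 2.8, -0.3]
grip_width: 0.15
grip_force: 35.0
```

>>> step_arm:
  commands: "0 0 0.2 0 0 0 1;0 0 0.1 0 0 0 1;0 0 0 0 0 0 1"

```text
t: 10.22
position: [0.4801, -0.0234, 0.3144]
tcp_rot: [-0.43, -3.105, 0.014]
force: [-12.3, 3.9, 3.6]
grip_width: 0.15
grip_force: 35.0
```

>>> step_arm:
  commands: "0 0 0.15 0 0 0 1;0 0 0 0 0 0 1"

```text
t: 10.38
position: [0.4801, -0.0234, 0.3131]
tcp_rot: [-0.43, -3.105, 0.014]
force: [-13.1, 4.2, 5.2]
grip_width: 0.146
grip_force: 35.0
```

>>> step_arm:
  commands: "0 0 0.15 0 0 0 1;0 0 0 0 0 0 1"

```text
t: 10.55
position: [0.4801, -0.0234, 0.3116]
tcp_rot: [-0.43, -3.105, 0.014]
force: [-12.5, 3.4, 3.5]
grip_width: 0.147
grip_force: 35.0
```

>>> step_arm:
  commands: "0 0 0.15 0 0 0 1;0 0 0 0 0 0 1"

```text
t: 10.72
position: [0.4801, -0.0234, 0.3102]
tcp_rot: [-0.43, -3.105, 0.014]
force: [-14.7, 4.5, 7.6]
grip_width: 0.147
grip_force: 35.0
```

>>> step_arm:
  commands: "0 0 0.1 0 0 0 1;0 0 0 0 0 0 1"

```text
t: 10.88
position: [0.4801, -0.0234, 0.3095]
tcp_rot: [-0.43, -3.105, 0.014]
force: [-15.3, 4.1, 11.2]
grip_width: 0.147
grip_force: 35.0
```

>>> step_arm:
  commands: "0 0 0.1 0 0 0 1;0 0 0 0 0 0 1"

```text
t: 11.05
position: [0.4801, -0.0234, 0.3091]
tcp_rot: [-0.43, -3.106, 0.014]
force: [-18.6, 5.7, 20.3]
grip_width: 0.15
grip_force: 35.0
```

>>> step_arm:
  commands: "0.05 0 -0.1 0 0 0 1;0 0 0 0 0 0 0.5;0 0 0 0 0 0 0;0 0 0 0 0 0 0;0 0 0 0 0 0 0"

```text
t: 11.47
position: [0.4813, -0.0238, 0.3097]
tcp_rot: [0.431, 3.111, -0.015]
force: [-0.1, -0.4, -0.3]
grip_width: 0.386
grip_force: 0.0
```

>>> step_arm:
  commands: "0 0 0 0 0 0 0;0 0 -0.5 0 0 0 0;0 0 -1.5 0 0 0 0;0 0 -2 0 0 0 0.5;0 0 0 0 0 0 1"

```text
t: 11.88
position: [0.4818, -0.0234, 0.3527]
tcp_rot: [0.431, 3.108, -0.015]
force: [1.3, 0.2, -0.4]
grip_width: 0.404
grip_force: 0.0
```

>>> step_arm:
  commands: "-0.9 0 0 0 0 0 1;-0.9 0 0 0 0 0 1;0 0 0 0 0 0 1;0 0 0 0 0 0 1;0 0 0 0 0 0 1"

```text
t: 12.3
position: [0.4983, -0.0283, 0.3487]
tcp_rot: [-0.431, -3.11, 0.015]
force: [0.9, 0.0, 0.4]
grip_width: 0.047
grip_force: 0.0
```

```bash
python3 st.py
python3 - <<'E'
from h import *
w=snap('wrist'); C=cloud(w);im=w['image'].astype(int); save('w5.png',w['image'])
m=(C[...,2]>.12)&(C[...,2]<.18)&(im[...,0]-im[...,2]>40); m[250:]=0; m[:,:215]=0; m[:,285:]=0
p=C[m];q=np.median(p,0);u=np.linalg.svd(p-p.mean(0),full_matrices=False)[2][0];u*=np.sign(u[0]);print(len(p),q,u)
E
```

```text
[ 0.4983 -0.0283  0.3487] [[-0.9623, 0.2721, -0.0034], [0.2722, 0.9622, -0.0089], [0.0009, -0.0095, -1.0]] [0.85 0.04 0.41] 0.04688648494971007
4214 [ 0.45154768 -0.01534967  0.14692529] [ 0.96228059 -0.27068605  0.02729703]
```

View pics/w5.png

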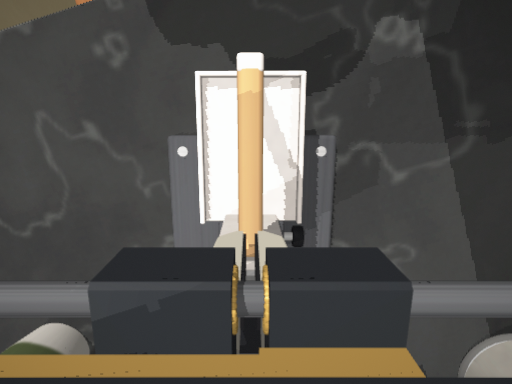

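The caddy hangs unaided, with the bar's front end at (251,65) and the closed fingers over its rear end. The front droops by 1.6°. I'll press at caddy x ≈ 35.

>>> step_arm:
  commands: "0 0 0.6 0 0 0 1;0 0 0.4 0 0 0 1;0 0 0 0 0 0 1;0 0 0.2 0 0 0 1;0 0 0 0 0 0 1"

```text
t: 12.77
position: [0.4982, -0.0283, 0.3372]
tcp_rot: [-0.431, -3.111, 0.015]
force: [-0.4, 0.5, 0.1]
grip_width: 0.002
grip_force: 0.0
```

>>> step_arm:
  commands: "0 0 0.15 0 0 0 1;0 0 0 0 0 0 1"

```text
t: 12.93
position: [0.4983, -0.0283, 0.3359]
tcp_rot: [-0.431, -3.111, 0.015]
force: [-0.4, 0.6, 0.3]
grip_width: 0.007
grip_force: 0.0
```

>>> step_arm:
  commands: "0 0 0.15 0 0 0 1;0 0 0 0 0 0 1"

```text
t: 13.1
position: [0.4984, -0.0283, 0.3348]
tcp_rot: [0.431, 3.112, -0.015]
force: [-0.5, -0.1, 3.7]
grip_width: 0.007
grip_force: 1.4
```

Contact at about 0.335; home should be about 0.332. Pressing on in small steps.

>>> step_arm:
  commands: "0 0 0.1 0 0 0 1;0 0 0 0 0 0 1"

```text
t: 13.27
position: [0.4984, -0.0283, 0.3339]
tcp_rot: [0.431, 3.112, -0.015]
force: [-1.1, 0.7, 4.9]
grip_width: 0.005
grip_force: 2.6
```

>>> step_arm:
  commands: "0 0 0.1 0 0 0 1;0 0 0 0 0 0 1"

```text
t: 13.43
position: [0.4984, -0.0283, 0.3337]
tcp_rot: [0.431, 3.111, -0.015]
force: [-5.0, 1.2, 13.3]
grip_width: 0.007
grip_force: 7.1
```

>>> step_arm:
  commands: "0 0 0.1 0 0 0 1;0 0 0 0 0 0 1"

```text
t: 13.6
position: [0.4985, -0.0283, 0.3335]
tcp_rot: [0.431, 3.111, -0.015]
force: [-8.0, 2.3, 25.0]
grip_width: 0.005
grip_force: 12.4
```

>>> step_arm:
  commands: "0 0 0.05 0 0 0 1;0 0 0 0 0 0 1"

```text
t: 13.77
position: [0.4985, -0.0283, 0.3334]
tcp_rot: [0.431, 3.111, -0.015]
force: [-10.7, 2.8, 30.2]
grip_width: 0.005
grip_force: 15.2
```

```bash
cat > bar.py <<'E'
from h import *
w=snap('wrist'); C=cloud(w);im=w['image'].astype(int)
m=(C[...,2]>.12)&(C[...,2]<.18)&(im[...,0]-im[...,2]>40); m[245:]=0; m[:,:215]=0; m[:,285:]=0
p=C[m];u=np.linalg.svd(p-p.mean(0),full_matrices=False)[2][0];u*=np.sign(u[0]);q=np.median(p,0);print(len(p),q,u, 'z of bar top at caddy x=0:',q[2]+u[2]*(.4655-q[0]))
S=np.array([.5167,-.0338]);n=np.array([.2706,.9627]);print('lat',(q[:2]-S)@n*1e3)
E
python3 bar.py; python3 st.py
```

```text
4532 [ 0.44781418 -0.0143545   0.14528798] [ 0.96201345 -0.27237473  0.01849672] z of bar top at caddy x=0: 0.14561511137141528
lat 0.07968025538672413
[ 0.4985 -0.0283  0.3334] [[-0.9623, 0.2719, -0.0001], [0.2719, 0.9623, -0.0093], [-0.0025, -0.009, -1.0]] [-9.58  2.35 30.26] 0.00681227190169343
```

>>> step_arm:
  commands: "0 0 -0.3 0 0 0 1;0 0 -0.3 0 0 0 1;0 0 0 0 0 0 1;0 0 0 0 0 0 1"

```text
t: 14.15
position: [0.4983, -0.0283, 0.3369]
tcp_rot: [-0.431, -3.111, 0.015]
force: [0.9, 0.2, -0.0]
grip_width: 0.004
grip_force: 0.0
```

```bash
python3 bar.py; python3 st.py
```

```text
4601 [ 0.44597031 -0.01388681  0.14680148] [ 0.96233515 -0.27113238  0.01995737] z of bar top at caddy x=0: 0.14719124552377338
lat 0.030974309130926463
[ 0.4983 -0.0283  0.3368] [[-0.9623, 0.272, -0.0022], [0.272, 0.9622, -0.0091], [-0.0004, -0.0093, -1.0]] [ 0.1  -0.66 -0.82] 0.006809912908610049
```

>>> step_arm:
  commands: "0.5 0 -0.3 0 0 0 0;0.5 0 0 0 0 0 0;0 0 0 0 0 0 0;0 0 0 0 0 0 0;0 0 0 0 0 0 0"

```text
t: 14.62
position: [0.4887, -0.0256, 0.3401]
tcp_rot: [-0.431, -3.111, 0.015]
force: [-0.5, -0.0, -0.2]
grip_width: 0.311
grip_force: 0.0
```

>>> step_arm:
  commands: "0 0 0 0 0 0 0;0 0 0 0 0 0 0;0 0 1 0 0 0 0;0 0 1 0 0 0 0;0 0 0.8 0 0 0 0"

```text
t: 15.03
position: [0.4884, -0.0258, 0.3105]
tcp_rot: [-0.431, -3.11, 0.015]
force: [-0.4, 0.0, -1.0]
grip_width: 0.503
grip_force: 0.0
```

>>> step_arm:
  commands: "0 0 0 0 0 0 0.5;0 0 0 0 0 0 1;0 0 0 0 0 0 1;0 0 0 0 0 0 1;0 0 0 0 0 0 1"
  grip_force: 30

```text
t: 15.45
position: [0.4888, -0.0258, 0.3124]
tcp_rot: [0.431, 3.112, -0.015]
force: [-0.0, -0.8, 1.0]
grip_width: 0.192
grip_force: 0.0
```

>>> step_arm:
  commands: "0 0 0 0 0 0 1;0 0 0 0 0 0 1"

```text
t: 15.62
position: [0.4887, -0.0258, 0.3123]
tcp_rot: [0.431, 3.112, -0.014]
force: [-0.7, -0.0, 2.0]
grip_width: 0.148
grip_force: 30.0
```

```bash
python3 bar.py; python3 st.py
```

```text
5275 [ 0.44076044 -0.01254074  0.14668243] [ 0.96214401 -0.27187511  0.01904804] z of bar top at caddy x=0: 0.14715366813753106
lat -0.08295860659300558
[ 0.4887 -0.0258  0.3123] [[-0.9623, 0.2721, -0.0012], [0.2721, 0.9622, -0.0092], [-0.0013, -0.0092, -1.0]] [-0.4   0.33  2.4 ] 0.14465808254788406
```

>>> step_arm:
  commands: "0 0 -0.1 0 0 0 1;0 0 0 0 0 0 1"

```text
t: 15.83
position: [0.4887, -0.0258, 0.3127]
tcp_rot: [-0.431, -3.112, 0.014]
force: [4.4, -0.2, -8.3]
grip_width: 0.147
grip_force: 30.0
```

>>> step_arm:
  commands: "0 0 -0.1 0 0 0 1;0 0 0 0 0 0 1"

```text
t: 16.0
position: [0.4888, -0.0259, 0.3133]
tcp_rot: [-0.431, -3.112, 0.015]
force: [7.4, -0.8, -15.7]
grip_width: 0.145
grip_force: 30.0
```

```bash
python3 bar.py; python3 st.py
```

```text
5242 [ 0.44084571 -0.01272693  0.14804014] [ 0.96212275 -0.27242216  0.01029449] z of bar top at caddy x=0: 0.14829394747477218
lat -0.2391234752795387
[ 0.4888 -0.0259  0.3133] [[-0.9623, 0.272, -0.0016], [0.272, 0.9622, -0.0091], [-0.0009, -0.0092, -1.0]] [  8.35  -1.34 -15.96] 0.14931035772888032
```

>>> step_arm:
  commands: "0 0 -0.1 0 0 0 1;0 0 0 0 0 0 1"

```text
t: 16.22
position: [0.4888, -0.0259, 0.3139]
tcp_rot: [-0.431, -3.111, 0.015]
force: [9.6, -1.1, -21.2]
grip_width: 0.152
grip_force: 30.0
```

```bash
python3 bar.py; python3 st.py
```

```text
5043 [ 0.44205795 -0.01314037  0.14896077] [ 0.96238123 -0.27170094  0.00097969] z of bar top at caddy x=0: 0.14898373412001656
lat -0.309109940656682
[ 0.4888 -0.0259  0.3139] [[-0.9623, 0.272, -0.0019], [0.272, 0.9622, -0.0091], [-0.0006, -0.0093, -1.0]] [ 10.02  -1.65 -21.55] 0.14348329368382204
```

>>> step_arm:
  commands: "0 0 0.2 0 0 0 1;0 0 0.1 0 0 0 0;0 0 0 0 0 0 0;0 0 0 0 0 0 0;0 0 0 0 0 0 0"

```text
t: 16.68
position: [0.4886, -0.0258, 0.3123]
tcp_rot: [-0.431, -3.111, 0.015]
force: [0.3, -0.8, -0.2]
grip_width: 0.388
grip_force: 0.0
```

>>> step_arm:
  commands: "0 0 0 0 0 0 0;0 0 -0.7 0 0 0 0;0 0 -3.5 0 0 0 0;0 0 -3.5 0 0 0 0;0 0 -3 0 0 0 0"

```text
t: 17.1
position: [0.4887, -0.0248, 0.4216]
tcp_rot: [0.431, 3.112, -0.015]
force: [-0.0, -1.1, 0.4]
grip_width: 0.501
grip_force: 0.0
```

>>> step_arm:
  commands: "2.5 0 0 0 0 0 0;2.5 0 0 0 0 0 0;0 0 0 0 0 7.1 0;0 0 0 0 0 7.1 0;0 0 0 0 0 7.1 0"

```text
t: 17.52
position: [0.4403, -0.0111, 0.4199]
tcp_rot: [1.007, 2.973, -0.014]
force: [0.6, 0.0, -0.0]
grip_width: 0.503
grip_force: 0.0
```

```bash
python3 bar.py; python3 st.py; python3 -c "
from h import *
print(sensors.observe()['qpos'])"
```

```text
1449 [ 0.44125116 -0.01196675  0.14658938] [ 0.96577977 -0.25883206  0.01659512] z of bar top at caddy x=0: 0.1469917928448172
lat 0.6024092486304207
[ 0.4405 -0.0112  0.4198] [[-0.7884, 0.6152, -0.0009], [0.6151, 0.7884, -0.0092], [-0.0049, -0.0078, -1.0]] [0.16 0.19 0.04] 0.5014153460359431
[-0.12914515  0.13141453  1.89872503 -0.01028388  1.11121372 -1.03279167]
```

>>> step_arm:
  commands: "0 0 0 0 0 7.1 0;0 0 0 0 0 7.1 0;0 0 0 0 0 7.1 0;0 0 0 0 0 7.1 0;0 0 0 0 0 7.1 0"

```text
t: 17.98
position: [0.4407, -0.0112, 0.4194]
tcp_rot: [1.861, 2.526, -0.013]
force: [-0.0, -0.2, 0.6]
grip_width: 0.498
grip_force: 0.0
```

>>> step_arm:
  commands: "0 0 0 0 0 7.1 0;0 0 0 0 0 7.1 0;0 0 0 0 0 7.1 0;0 0 0 0 0 7.1 0;0 0 0 0 0 7.1 0"

```text
t: 18.4
position: [0.4407, -0.0112, 0.4194]
tcp_rot: [2.54, 1.837, -0.01]
force: [-0.0, -0.5, 0.0]
grip_width: 0.501
grip_force: 0.0
```

>>> step_arm:
  commands: "0 0 0 0 0 7.1 0;0 0 0 0 0 7.1 0;0 0 0 0 0 7.1 0;0 0 0 0 0 7.1 0;0 0 0 0 0 7.1 0"

```text
t: 18.82
position: [0.4407, -0.0112, 0.4194]
tcp_rot: [2.978, 0.975, -0.007]
force: [0.1, 0.7, 0.2]
grip_width: 0.5
grip_force: 0.0
```

>>> step_arm:
  commands: "0 0 0 0 0 7.1 0;0 0 0 0 0 7.1 0;0 0 0 0 0 7.1 0;0 0 0 0 0 7.1 0;0 0 0 0 0 7.1 0"

```text
t: 19.23
position: [0.4407, -0.0113, 0.4194]
tcp_rot: [3.132, 0.021, -0.003]
force: [0.0, 0.6, -0.0]
grip_width: 0.5
grip_force: 0.0
```

>>> step_arm:
  commands: "0 0 0 0 0 7.1 0;0 0 0 0 0 7.1 0;0 0 0 0 0 0 0"

```text
t: 19.48
position: [0.4407, -0.0113, 0.4194]
tcp_rot: [3.111, -0.367, -0.001]
force: [-0.7, -0.4, -0.3]
grip_width: 0.502
grip_force: 0.0
```

```bash
python3 st.py
python3 - <<'E'
from h import *
w=snap('wrist'); C=cloud(w); np.savez('w6.npz',c=C,im=w['image'])
print(-w['R'].T@w['t'],w['R'][2]); p=proj(w,[[.5167,-.0338,.173],[.5167+.03*.963,-.0338-.03*.27,.173]]); print(p)
x,y=p.mean(0).astype(int); x=min(max(x,64),448);y=min(max(y,48),336)
save('w6.png',np.hstack([w['image'][::2,::2].repeat(1,0),]) if 0 else cv2.resize(w['image'][y-48:y+48,x-64:x+64],None,fx=6,fy=6,interpolation=cv2.INTER_CUBIC)); print(x,y)
E
```

```text
[ 0.4407 -0.0113  0.4194] [[0.9726, -0.2327, -0.0015], [-0.2327, -0.9725, -0.0092], [0.0007, 0.0093, -1.0]] [-0.66 -0.45 -0.27] 0.5017972380202533
[ 0.50578779 -0.02566367  0.39877765] [-0.23669341  0.04890715 -0.97035268]
[[255.57441282  96.85802161]
 [257.61307508  46.3185735 ]]
256 71
```

View pics/w6.png

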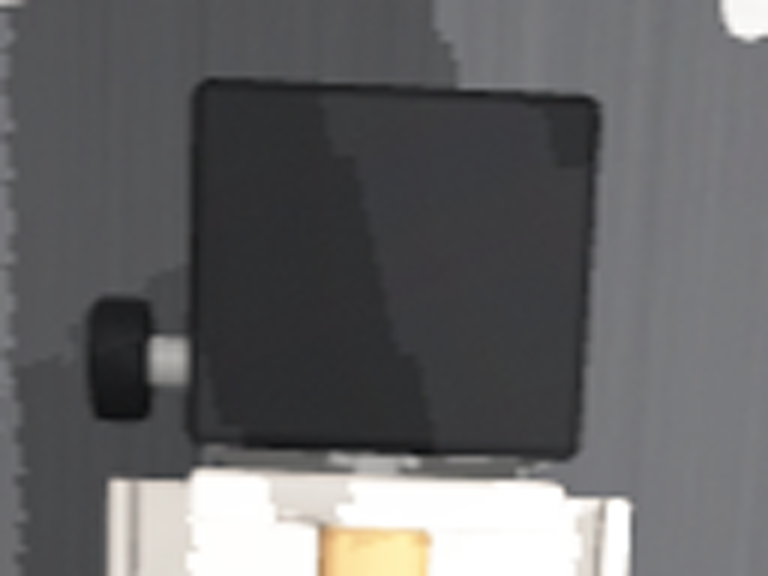

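The upright is capped, so the catch can't be seen; the cap edge is at row 450 of the crop and the plate sits at row 470, directly against it. I'll press straight over the back plate's top edge, where there is no lever arm, to be sure.

>>> step_arm:
  commands: "0 0 0 0 0 2.2 1;2.3 0 0 0 0 0 1;2.3 0 0 0 0 0 1;2.2 0.1 0 0 0 0 1;0 0 0 0 0 0 1"

```text
t: 19.95
position: [0.5084, -0.0312, 0.4191]
tcp_rot: [3.105, -0.412, 0.001]
force: [0.4, -0.2, -0.5]
grip_width: 0.193
grip_force: 0.0
```

>>> step_arm:
  commands: "0 0 2 0 0 0 1;0 0 2 0 0 0 1;0 0 2 0 0 0 1;0 0 0.6 0 0 0 1;0 0 0 0 0 0 1"

```text
t: 20.37
position: [0.5054, -0.0308, 0.3521]
tcp_rot: [3.105, -0.417, -0.005]
force: [0.1, -0.0, 0.3]
grip_width: 0.004
grip_force: 0.0
```

```bash
python3 st.py
python3 - <<'E'
import numpy as np
from h import *
p=sensors.observe()['position'][:2]-np.array([.5167,-.0338]); print(p@[.9627,-.2706],p@[.2706,.9627])
E
```

```text
[ 0.5054 -0.0308  0.3521] [[0.9646, -0.2636, -0.0046], [-0.2637, -0.9646, -0.0087], [-0.0021, 0.0096, -1.0]] [ 0.08 -0.01  0.26] 0.0044173665229251735
-0.0116962120302136 -0.00022296213898095044
```

>>> step_arm:
  commands: "0.1 0 0.6 0 0 0 1;0 0 0.3 0 0 0 1;0 0 0 0 0 0 1"

```text
t: 20.62
position: [0.5068, -0.0313, 0.3443]
tcp_rot: [3.104, -0.42, -0.0]
force: [-2.1, 0.4, -1.3]
grip_width: 0.008
grip_force: 1.0
```

>>> step_arm:
  commands: "0 0 0.2 0 0 0 1;0 0 0 0 0 0 1"

```text
t: 20.78
position: [0.5068, -0.0313, 0.3423]
tcp_rot: [3.104, -0.421, -0.0]
force: [-2.0, 0.2, 0.8]
grip_width: 0.002
grip_force: 1.3
```

>>> step_arm:
  commands: "0 0 0.2 0 0 0 1;0 0 0 0 0 0 1"

```text
t: 20.95
position: [0.5068, -0.0313, 0.3405]
tcp_rot: [3.104, -0.422, -0.0]
force: [-4.1, 1.2, 4.9]
grip_width: 0.0
grip_force: 4.6
```

>>> step_arm:
  commands: "0 0 0.1 0 0 0 1;0 0 0 0 0 0 1"

```text
t: 21.12
position: [0.5068, -0.0313, 0.3399]
tcp_rot: [3.104, -0.422, -0.0]
force: [-6.7, 1.3, 9.5]
grip_width: 0.005
grip_force: 8.2
```

>>> step_arm:
  commands: "0 0 -0.3 0 0 0 1;-0.15 0 0 0 0 0 1;0 0 0 0 0 0 1"

```text
t: 21.37
position: [0.5054, -0.031, 0.3423]
tcp_rot: [3.104, -0.422, 0.001]
force: [-0.1, 0.9, 0.6]
grip_width: 0.003
grip_force: 0.0
```

>>> step_arm:
  commands: "0 0 0.2 0 0 0 1;0 0 0 0 0 0 1"

```text
t: 21.53
position: [0.5056, -0.031, 0.3402]
tcp_rot: [3.104, -0.422, 0.001]
force: [-1.1, -0.3, 3.0]
grip_width: 0.01
grip_force: 1.9
```

>>> step_arm:
  commands: "0 0 0.15 0 0 0 1;0 0 0 0 0 0 1"

```text
t: 21.7
position: [0.5057, -0.031, 0.3398]
tcp_rot: [3.104, -0.422, 0.002]
force: [-5.8, 0.5, 16.5]
grip_width: 0.004
grip_force: 8.1
```

>>> step_arm:
  commands: "0 0 0.1 0 0 0 1;0 0 0 0 0 0 1"

```text
t: 21.87
position: [0.5058, -0.031, 0.3395]
tcp_rot: [3.104, -0.422, 0.003]
force: [-7.4, 1.4, 24.8]
grip_width: 0.003
grip_force: 12.8
```

>>> step_arm:
  commands: "0 0 -0.3 0 0 0 1;0 0 -2 0 0 0 1;0 0 -3 0 0 0 1;-3 0 -3 0 0 0 1;-3 0 0 0 0 0 1"

```text
t: 22.28
position: [0.4489, -0.0145, 0.4241]
tcp_rot: [3.104, -0.423, 0.011]
force: [-0.3, 0.1, 0.8]
grip_width: 0.004
grip_force: 0.0
```

>>> step_arm:
  commands: "0 0 0 0 0 0 1;0 0 0 0 0 0 1;0 0 0 0 0 0 1"

```text
t: 22.53
position: [0.4486, -0.0145, 0.4199]
tcp_rot: [3.104, -0.422, 0.0]
force: [0.4, -0.3, 0.1]
grip_width: 0.01
grip_force: 0.0
```

```bash
python3 st.py
python3 - <<'E'
from h import *
w=snap('wrist'); C=cloud(w);im=w['image'].astype(int)
m=(C[...,2]>.12)&(C[...,2]<.18)&(im[...,0]-im[...,2]>40)&(abs(C[...,0]-.46)<.08)&(abs(C[...,1]+.02)<.03)
p=C[m];print(len(p))
if len(p)>50:
    A=np.c_[(p[:,:2]-[.4637,-.019])@[.9627,-.2706],np.ones(len(p))]; print('slope,z at caddy x=0',np.linalg.lstsq(A,p[:,2],rcond=None)[0])
E
```

```text
[ 0.4486 -0.0145  0.4199] [[0.9637, -0.2669, -0.0012], [-0.2669, -0.9637, -0.0092], [0.0013, 0.0092, -1.0]] [ 0.4  -0.35  0.12] 0.010057575926704886
1840
slope,z at caddy x=0 [0.02258617 0.1471552 ]
```

```bash
python3 -c "
from h import *
print(order.close_job())"
```

```text
the job is handed in; nothing more can be done
None
```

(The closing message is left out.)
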